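# Eject the toasted sandwich and hold it flat over the plate

## Robot

A 6-joint arm with a two-finger parallel gripper is mounted at the origin on a cart in front of the work surface, level with it; the furniture and walls round the work are solid. World frame = base frame: x ahead of the robot, y to its left, z up, the work surface at z = 0. Lengths are in mm, angles in rad, forces in N, time in s.
With the tool pointing down it reaches from about 400 to 925 mm from the base axis. Payload 12.5 kg.
Tool frame: the origin (TCP) lies at the very end of the fingers, on their centre line; the grasp point (between the pads) lies 19 mm behind it (r.grip_point_offset is the distance from the TCP to the grasp point, in mm); z points along the fingers, y is the line along which they close (so a half turn about z gives the same grasp; the last joint's range is limited). The gripper opens to 95 mm and grips with 3 to 60 N. Pads are 20 mm wide; open, the fingers measure 119 mm over their backs; the gripper's body (75 mm by 180 mm) begins 59 mm behind the grasp point.
Start: joints at [-1.363, 0.491, 1.559, -0, 1.092, -0.106], TCP at [192.945, -594.491, 214.661] pointing down, gripper open.
Joint ranges: [-3.1, 3.1], [-0.84, 2.19], [0.05, 2.79], [-1.13, 4.28], [0.06, 2.93], [-2.69, 2.69]. Speed limits (rad/s): [2.22, 2.22, 2.79, 3.14, 3.14, 3.14].

## Interface

Orientations are given as a unit quaternion [w, x, y, z].
In Python, from bench import r gives the robot as it stands.
- The arm moves only by the tool move_arm, never from a script. Its argument "deltas" is text: rows parted by semicolons, each of 7 numbers parted by spaces: the shift along the tool's x, y, z in mm, then the turn, a rotation vector about the tool's x, y, z in rad, then the opening in per cent of the stroke, from 0 (shut) to 100 (fully open). A call has 1 to 5 rows; each row shifts and turns the commanded pose from where the row before left it, along the tool's axes as they then stand; what a row does not reach is not made up. A row lasts 1/12 s, in which the tool goes at most 41.7 mm and 7.16 degrees, less where a joint would pass 70% of its speed; a pose out of reach is approached as far as the arm can. A call is refused whole if a number of a shift passes 41.7 or a number of a turn 0.125, either way. A call with a gripper value outside its range is refused whole. The fingers move at their own pace and stop on an object; "squeeze" is the grip in N (left out, the last holds). Time passes only in rows, so rows that do not move let the fingers close. It gives the time, the measured TCP pose, the force, the opening and the grip force at its end, in the units of the state.
- r.state(): the state, without advancing time (a new reading comes with each control period).
- r.read_camera(name): name is "scene" or "top"; returns (picture, depth): 480x640x3 uint8, blue, green, red; 480x640 float32, mm along the optical axis (not along the pixel's ray), 0 where there is no reading.
- r.get_calibration(name): a dict with "fx", "fy", "cx", "cy" (pixels), "D" ([k1, k2, p1, p2, k3] as OpenCV has them; the pictures are not rectified), "eye" and "attitude" of the camera in the world. Camera axes: x right, y down, z forward; pixel columns grow to the right and rows downward; lengths in mm; the calibration is good to about 2 mm. A picture is of the moment at which its call begins. get_calibration takes no time and is no camera call.
- r.close_job(): hands the job in; it is judged then, once.
Trained networks look in the newest picture that a camera, given by its name, has taken for a name from the list of things; names that differ only in an ending like _2 or _b are one class to them, and where a whole thing is asked for, a point or a joint stands for the part that bears it (a point fixed in the world has none). Each returns a list of dicts, best first, with "score" (0 to 1); they miss things now and then, are a little off and sometimes report something else, mostly with a low value. They report only what shows in the picture. A call takes as long as a camera call. They do not tell look-alikes from the thing itself.
- r.find_in(camera, thing): "at" ([x, y, z] in mm, in world coordinates, good to about 4 mm: the middle of the surface that is visible of it).
- r.regions_of(camera, thing): "pixels" (480x640 bool, what is visible of it).
- r.mark_of(camera, thing): "at" ([x, y, z] in mm, in world coordinates, good to about 4 mm: a listed point, or the origin of a listed thing).
The state is a dict: "time_s": time; "qpos": joint angles; "qd": joint speeds; "joint_efforts": joint torques, N m; "tool_pos": TCP position; "tcp_rot": TCP orientation; "ft_force": force on the tool from outside, world axes, zero at the start; "ft_torque": the same for the moment, N m; "opening": finger opening in mm; "gripper_force": force on a finger pad.
Only numpy, scipy, OpenCV 4.12 (cv2) and the standard library are available. Lean on these libraries where they do the work, as an engineer would, in place of code of your own. Each camera call takes 0.05 s, during which the arm holds its last target. There are 200 camera calls.

## Task

The toasted sandwich is done: push the toaster's eject lever all the way down, so that the toaster is off and the bread comes up, and then draw the sandwich cage by its wooden handle up out of its slot. Turn the cage so that it lies flat and level, so the melted filling cannot run out, and finish while still holding it like that, clear above the middle of the plate, without setting it down. Leave the plain slice in its slot, the lever down, and the plate and the other things where they stand.

Things in the scene. Friction and masses are not known exactly. Their poses are not given: they have to be found in the camera images.
- toaster: Two-slot steel toaster, fixed, 172 (x) x 210 (y) mm, 167 mm high. Origin: centre of its underside, on the worktop; z up. Its two slots run along its y, at x = -33 and +33 mm; each 32 mm wide, 120 mm long, open at the top, with ledges at z = 45 mm on which the bread stands before it is raised. The eject lever sticks out of its -y end.
- eject_lever (a joint): Angle of the eject lever: 0 = fully up (toasting), 0.5 rad = fully down on its stop (off, bread raised about 35 mm). Starts between 0 and 0.1. Stiff: needs about 5 to 12 N downward on its knob, and stays where it is left. It turns about the toaster's x axis, pivot at y = -75, z = 80 mm in the toaster's frame.
- lever_knob (a point): Centre of the black lever knob, a bar of 18 mm diameter and 36 mm long lying along the toaster's x, 90 mm from the pivot. Lever up: at y = -149, z = 132 mm in the toaster's frame; lever down: at y = -164, z = 90 mm. Free air all round it; push it down from above.
- sandwich_cage: Wire cage with a toasted sandwich clamped in it, one rigid piece of 0.13 to 0.24 kg, upright in either slot; the only thing with a wooden handle. Cage 26 mm thick (its x, starts along the toaster's x), 112 mm wide (y), 110 mm high (z). Origin: centre of its lower edge; z points up along the handle. Lying flat: its x axis vertical, either way up, so the handle is level.
- cage_grip (a point): Middle of the wooden handle, a square bar of 20 x 20 mm, on the cage's axis from z = 134 to 225 mm in the cage's frame; this point is at z = 180 mm. The centre of mass lies at about z = 90 mm.
- cage_middle (a point): Middle of the cage with the sandwich, at z = 55 mm in the cage's frame, 125 mm from cage_grip.
- bread_slice: Plain thick slice of bread 23 x 100 x 94 mm with no handle, loose in the other slot; the lever lifts it too. Origin: centre of its lower edge. It stays in the toaster.
- plate: Round white plate, 200 mm across and 20 mm high, loose, to the right of the toaster. Origin: centre of its underside. Tall things (a crock of utensils, bottles) stand fixed at the back of the worktop, from about 100 mm behind the plate: keep the wrist and the cage off them.
- mug: White dotted mug, 91 mm high, a bystander. Origin: centre of its underside.
- salt: Salt shaker, 44 mm wide and 90 mm high, a bystander. Origin: centre of its underside.
- spoon: Teaspoon, 139 mm long, lying near the plate, a bystander. Origin: centre of its underside.
- honey_jar: Honey jar, 66 mm wide and 102 mm high, at the back, a bystander. Origin: centre of its underside.
Mind the look-alikes: they are no part of the job. Leave any green look-alike of the sandwich_cage alone.

How it is judged (in metres and radians):
On the way, in this order (a step that is already met when the one before it is completed fails the run):
1. The lever is pushed fully down while the cage is still in its slot, and the cage has come up with it (value of joint eject_lever above 0.42 rad and z of sandwich_cage in the frame of toaster between 0.068 and 0.11 m), for 0.2 s.
2. The cage is held in the fingers, wholly out of the slot (z of sandwich_cage in the frame of toaster above 0.168 m and contact force between the fingers and sandwich_cage above 1 N and contact force between toaster and sandwich_cage below 0.2 N), for 0.1 s.
At the end, for the whole second after the job is handed in: The cage is still in the fingers and at rest, touching neither plate nor toaster; it lies flat within 20 degrees, its middle within 50 mm of the plate's centre seen from above and 70 to 500 mm above the worktop; the lever is still down (over 0.40 of 0.5 rad) and the plain slice is in its slot (contact force between the fingers and sandwich_cage above 1 N and contact force between each of toaster, plate and sandwich_cage below 0.2 N and (angle between sandwich_cage's own x axis and vertical below 0.35 rad or angle between sandwich_cage's own x axis and vertical above 2.79 rad) and height (world z) of cage_middle between 0.07 and 0.5 m and horizontal distance between cage_middle and plate below 0.05 m and linear speed of sandwich_cage below 0.03 m/s and angular speed of sandwich_cage below 0.15 rad/s and value of joint eject_lever above 0.4 rad and z of bread_slice in the frame of toaster below 0.11 m and horizontal distance between bread_slice and toaster below 0.07 m); the arm keeps its last pose, push and grip.
It fails at once if the plate is knocked more than 30 mm (distance of plate from where it was at the start of the episode above 0.03 m).
It fails at once if a bystander (mug, salt, spoon, honey jar) is knocked more than 30 mm (distance of any of mug, salt, spoon, honey_jar from where it was at the start of the episode above 0.03 m).
It fails at once if the plain slice is pulled out of its slot (z of bread_slice in the frame of toaster above 0.12 m).
It also fails if it takes over 54 s, if anything falls off the work surface, if the arm or the gripper's body presses on something with over 40 N, if the wrist force passes 120 N, or if a joint passes its speed limit or range.

## Working session

There is one attempt and no reset: what is moved stays moved. The work goes in short steps, Python scripts to look and compute and a tool call to move; the robot and the scene stay as the last step left them, time stands still between calls to the robot, and variables do not carry over. Pictures are saved under pics/ and viewed, at most 10 in all, crops included, and the job is handed in when it is done.

Besides the shell and the picture viewer there is one more tool, called after ">>>" as name(argument=value, ...) on one line, values as JSON. move_arm: Moves the arm, as the interface text tells. Its arguments: {"type":"object","properties":{"deltas":{"type":"string"},"squeeze":{"type":"number"}},"required":["deltas"]}

```bash
mkdir -p pics; ls
python3 - <<'E'
from bench import r
import cv2
for c in("scene","top"):
    p,d=r.read_camera(c); cv2.imwrite(f"pics/{c}0.png",p)
    k=r.get_calibration(c); print(c,k["eye"],k["attitude"],k["fx"])
    for t in("toaster","lever_knob","sandwich_cage","cage_grip","cage_middle","bread_slice","plate","mug","salt","spoon","honey_jar"):
        print(t,[(round(o["score"],2),[round(float(v)) for v in o["at"]]) for o in r.mark_of(c,t)[:3]])
s=r.state();print(s["time_s"],s["tool_pos"],s["tcp_rot"],s["ft_force"],s["opening"])
E
```

```text
pics
scene [ 539.02629428 -820.67452473  974.45121463] [-0.35093038  0.93543221 -0.04205856  0.00674774] 498.2893906478876
toaster []
lever_knob [(0.51, [595, 21, 132])]
sandwich_cage [(0.88, [386, -58, -2])]
cage_grip [(0.58, [591, 168, 226]), (0.55, [392, -62, 184])]
cage_middle [(0.94, [389, -63, 58]), (0.68, [596, 18, 131])]
bread_slice []
plate [(0.88, [601, -291, 4])]
mug [(0.72, [442, -439, -1])]
salt [(0.6, [740, -87, -2])]
spoon [(0.62, [389, -242, 1])]
honey_jar [(0.78, [738, -10, 3])]
top [ 473.84440035 -144.02987161 1384.42818829] [ 0.0306461  -0.70385041  0.70933913 -0.02221294] 468.0080255363048
toaster [(0.74, [560, 162, -3])]
lever_knob [(0.59, [448, -440, -2]), (0.41, [602, 17, 128])]
sandwich_cage [(0.84, [594, 168, 45]), (0.72, [389, -60, 1])]
cage_grip [(0.93, [389, -61, 179]), (0.8, [595, 168, 226])]
cage_middle [(0.92, [592, 169, 99]), (0.67, [392, -57, 53]), (0.4, [385, -244, 2])]
bread_slice [(0.9, [525, 157, 45])]
plate [(0.62, [600, -290, 6])]
mug [(0.74, [446, -445, -2])]
salt [(0.67, [741, -87, 1])]
spoon [(0.7, [388, -246, -2])]
honey_jar [(0.78, [733, -4, 0]), (0.17, [602, -292, 3])]
1.2 [ 192.95539308 -594.47855766  214.64593144] [ 3.94792766e-05  9.87710889e-01  1.56292030e-01 -1.40509761e-05] [ 0.48522342  0.16791114 -0.31007631] 94.9114914797206
```

View pics/scene0.png

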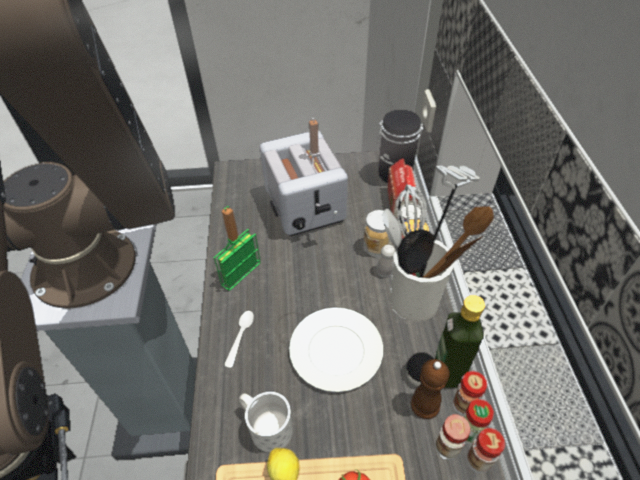

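View pics/top0.png

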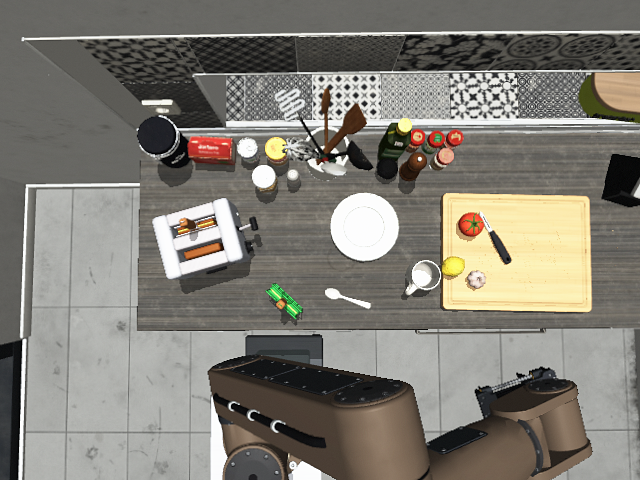

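The scene shows the wooden-handled cage in the rear slot (top picture about (185,225), scene (314,130)). The green look-alike is at top (285,300), scene (237,260). The lever knob is at top (253,222), scene (322,208). Candidates for the cage are the brown-handled one in the toaster and the green one on the worktop, and I choose the one in the toaster. Next I measure the toaster's yaw and check a close crop.

```bash
cat > h.py <<'E'
from bench import r
import numpy as np, cv2
from scipy.spatial.transform import Rotation as R
def cloud(c):
    p,d=r.read_camera(c);k=r.get_calibration(c)
    v,u=np.mgrid[:480,:640]
    K=np.array([[k["fx"],0,k["cx"]],[0,k["fy"],k["cy"]],[0,0,1]])
    n=cv2.undistortPoints(np.stack([u,v],-1).reshape(-1,1,2).astype(float),K,np.array(k["D"])).reshape(480,640,2)
    P=np.dstack([n,np.ones((480,640))])*d[...,None]
    q=k["attitude"]
    W=(R.from_quat(q,scalar_first=True).apply(P.reshape(-1,3))+k["eye"]).reshape(480,640,3)
    W[d==0]=np.nan
    return p,W
E
python3 - <<'E'
from h import *
p,W=cloud("top")
x,y,z=W[...,0],W[...,1],W[...,2]
m=(abs(x-560)<160)&(abs(y-160)<150)&(z>150)&(z<180)
n,l=cv2.connectedComponents(m.astype(np.uint8)); b=1+np.argmax([ (l==i).sum() for i in range(1,n)])
print(cv2.minAreaRect(W[l==b][:,:2].astype(np.float32)),np.median(z[l==b]))
m=(abs(x-592)<60)&(abs(y-165)<80)&(z>195); print("handle",m.sum(),np.median(W[m],0),W[m].min(0),W[m].max(0))
m=(abs(x-598)<50)&(abs(y-20)<45)&(z>105)&(z<150); print("knob",m.sum(),np.median(W[m],0),W[m].min(0),W[m].max(0))
m=(y>-300)&(y<330)&(x>300)&(z>1)
a=cv2.resize(p[180:300,130:290],None,fx=4,fy=4,interpolation=cv2.INTER_CUBIC)
p2,V=cloud("scene")
b=cv2.resize(p2[100:260,220:380],None,fx=3,fy=3,interpolation=cv2.INTER_CUBIC)
x,y,z=V[...,0],V[...,1],V[...,2]
m=(abs(x-598)<50)&(abs(y-20)<45)&(z>80)&(z<150); print("knobS",m.sum(),np.median(V[m],0),V[m].min(0),V[m].max(0))
m=(abs(x-592)<60)&(abs(y-165)<80)&(z>195); print("handleS",m.sum(),np.median(V[m],0),V[m].min(0),V[m].max(0))
o=np.zeros((480,800,3),np.uint8); o[:330,:320]=cv2.resize(a,(320,240))[:240].repeat(1,0) if 0 else 0
o[:240,:320]=cv2.resize(a,(320,240)); o[:480,320:800]=b
cv2.imwrite("pics/crop.png",o)
E
```

```text
((559.80810546875, 165.35142517089844), (172.03176879882812, 211.6732940673828), 15.787993431091309) 165.96914286823778
handle 137 [589.9959365  166.29030632 261.31250114] [580.95855639 161.26263819 196.93408019] [602.6476256  181.88914538 279.72992665]
knob 160 [592.14321704  27.8456838  134.34713458] [548.92501946   8.76663145 105.30746688] [616.60644333  64.77014541 149.30895772]
knobS 525 [579.10253551  54.62790584 126.36988729] [548.06170372   2.95336877  80.01385429] [618.52949904  64.99791959 149.83125346]
handleS 260 [591.31670345 160.69731042 239.7752542 ] [580.70546122 154.92426497 195.46321249] [602.33685591 175.66424904 278.18130444]
```

View pics/crop.png

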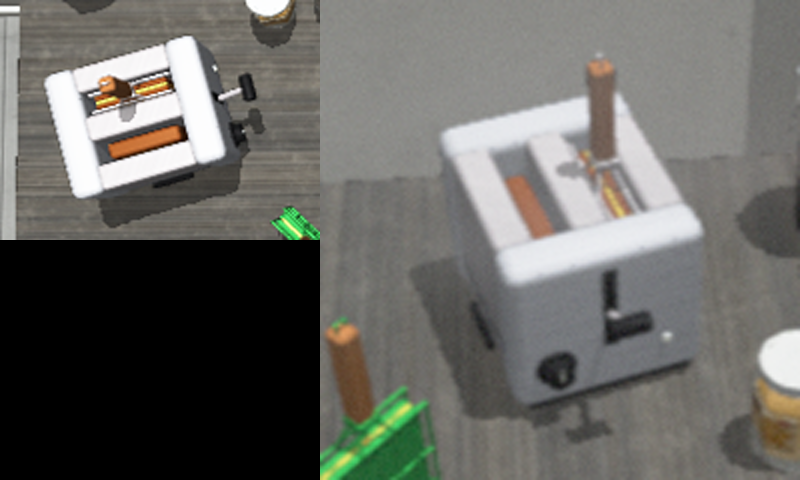

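The crop confirms the choice: the wooden-handled cage is in the rear slot and the plain slice in the front slot. The lever knob is at right, with a dial below it that isn't the lever. Toaster yaw is about 15.8°, so the knob should be near (600,22,132), which agrees with the measured position. Next is a planner for the moves.

```bash
cat >> h.py <<'E'
def plan(pos,Rt,n,op,start=None):
    s=r.state()
    p,Q=(np.array(s["tool_pos"],float),R.from_quat(s["tcp_rot"],scalar_first=True)) if start is None else start
    w=(Q.inv()*Rt).as_rotvec()/n; w=np.round(w,3)
    out=[]
    for i in range(n):
        d=np.round(Q.inv().apply((np.array(pos)-p)/(n-i)),1)
        p=p+Q.apply(d); Q=Q*R.from_rotvec(w)
        out.append(" ".join(f"{v:g}" for v in [*d,*w,op]))
    for i in range(0,n,5): print("; ".join(out[i:i+5]))
    print("max",np.abs(w).max(),"end",p.round(1))
    return p,Q
def down(az):  # tool down, tool y along azimuth az
    y=np.array([np.cos(az),np.sin(az),0]);z=np.array([0,0,-1.]);return R.from_matrix(np.c_[np.cross(y,z),y,z])
E
python3 - <<'E'
from h import *
s=r.state();print(R.from_quat(s["tcp_rot"],scalar_first=True).as_matrix().round(3))
a=plan([200,-580,290],R.from_quat(s["tcp_rot"],scalar_first=True),3,0)
plan([603,12,200],down(.276),22,0,a)
E
```

```text
[[ 0.951  0.309  0.   ]
 [ 0.309 -0.951 -0.   ]
 [-0.     0.    -1.   ]]
3.7 -3.9 -25.1 0 0 0 0; 3.7 -3.9 -25.1 0 0 0 0; 3.8 -3.8 -25.1 0 0 0 0
max 0.0 end [ 200. -580.  290.]
25.7 -19.9 4.1 0 0 -0.07 0; 27.1 -18.1 4.1 0 0 -0.07 0; 28.3 -16.2 4.1 0 0 -0.07 0; 29.3 -14.1 4.1 0 0 -0.07 0; 30.2 -12.1 4.1 0 0 -0.07 0
31 -9.9 4.1 0 0 -0.07 0; 31.6 -7.7 4.1 0 0 -0.07 0; 32.1 -5.5 4.1 0 0 -0.07 0; 32.4 -3.2 4.1 0 0 -0.07 0; 32.5 -1 4.1 0 0 -0.07 0
32.5 1.3 4.1 0 0 -0.07 0; 32.4 3.6 4.1 0 0 -0.07 0; 32 5.9 4.1 0 0 -0.07 0; 31.5 8.1 4.1 0 0 -0.07 0; 30.9 10.3 4.1 0 0 -0.07 0
30.1 12.4 4.1 0 0 -0.07 0; 29.2 14.5 4.1 0 0 -0.07 0; 28.1 16.5 4 0 0 -0.07 0; 26.9 18.4 4.1 0 0 -0.07 0; 25.5 20.2 4 0 0 -0.07 0
24 21.9 4.1 0 0 -0.07 0; 22.4 23.6 4 0 0 -0.07 0
max 0.07 end [603.  12. 200.]
```

>>> move_arm(deltas="3.7 -3.9 -25 0 0 0 0; 3.7 -3.9 -25 0 0 0 0; 3.7 -3.9 -25 0 0 0 0; 25.7 -19.9 4 0 0 -0.07 0; 27.1 -18.1 4 0 0 -0.07 0")

```text
time_s: 1.72
tool_pos: [236.5, -526.3, 282.9]
tcp_rot: [0.002, 0.974, 0.226, 0.0]
ft_force: [0.8, 1.0, -1.0]
opening: 67.1
gripper_force: 0.0
```

>>> move_arm(deltas="28.3 -16.2 4 0 0 -0.07 0; 29.3 -14.1 4 0 0 -0.07 0; 30.2 -12.1 4 0 0 -0.07 0; 31 -9.9 4 0 0 -0.07 0; 31.6 -7.7 4 0 0 -0.07 0")

```text
time_s: 2.13
tool_pos: [328.7, -390.2, 261.6]
tcp_rot: [0.0, 0.92, 0.393, 0.0]
ft_force: [1.2, -0.4, 0.0]
opening: 33.9
gripper_force: 0.0
```

>>> move_arm(deltas="32.1 -5.5 4 0 0 -0.07 0; 32.4 -3.2 4 0 0 -0.07 0; 32.5 -1 4 0 0 -0.07 0; 32.5 1.3 4 0 0 -0.07 0; 32.4 3.6 4 0 0 -0.07 0")

```text
time_s: 2.55
tool_pos: [420.3, -255.6, 241.6]
tcp_rot: [0.0, 0.837, 0.547, 0.0]
ft_force: [1.0, -0.4, 0.0]
opening: 2.5
gripper_force: 0.0
```

```bash
cat >> h.py <<'E'
def log():
    import json
    s=r.state()
    with open("log.txt","a") as f: f.write(json.dumps([list(map(float,s["qpos"])),list(map(float,s["tool_pos"])),list(map(float,s["tcp_rot"]))])+"\n")
    print("t",round(s["time_s"],2),"q",np.round(s["qpos"],3),"p",np.round(s["tool_pos"],1),"F",np.round(s["ft_force"],1),"op",round(s["opening"],1),"g",round(float(np.max(s["gripper_force"])),1))
E
python3 - <<'E'
from h import *
log()
plan([603,12,190],down(.276),9,0)
E
```

```text
t 2.55 q [-0.681  0.271  1.84  -0.     1.029 -0.267] p [ 420.3 -255.6  241.6] F [ 1.  -0.4  0. ] op 2.5 g 0.0
35.4 6.6 5.7 0 0 -0.077 0; 34.8 9.3 5.7 0 0 -0.077 0; 33.9 12 5.7 0 0 -0.077 0; 32.9 14.6 5.8 0 0 -0.077 0; 31.7 17.1 5.7 0 0 -0.077 0
30.3 19.4 5.8 0 0 -0.077 0; 28.7 21.7 5.7 0 0 -0.077 0; 27 23.9 5.8 0 0 -0.077 0; 25.1 25.8 5.7 0 0 -0.077 0
max 0.077 end [603.  12. 190.]
```

>>> move_arm(deltas="35 6.6 5.7 0 0 -0.077 0; 34.8 9.3 5.7 0 0 -0.077 0; 33.9 12 5.7 0 0 -0.077 0; 32.9 14.6 5.7 0 0 -0.077 0; 31.7 17 5.7 0 0 -0.077 0")

```text
time_s: 2.97
tool_pos: [522.2, -107.4, 213.0]
tcp_rot: [0.0, 0.717, 0.697, 0.0]
ft_force: [0.3, -1.0, 0.6]
opening: 0.7
gripper_force: 0.0
```

>>> move_arm(deltas="30 19.4 5 0 0 -0.077 0; 28.5 21.5 4 0 0 -0.077 0; 26 22 4 0 0 -0.077 0; 20 20 4 0 0 -0.077 0; 0 0 0 0 0 0 0")

```text
time_s: 3.38
tool_pos: [598.0, 5.6, 195.1]
tcp_rot: [-0.0, 0.6, 0.8, 0.0]
ft_force: [0.1, -0.8, -0.7]
opening: 0.3
gripper_force: 0.0
```

Run:
```python
from h import *
log()
plan([603,12,150],down(.276),3,0)
p,W=cloud("scene")
cv2.imwrite("pics/s1.png",cv2.resize(p[100:260,220:420],(800,640))[:600])
```

```text
t 3.38 q [-1.010e-01  4.720e-01  1.650e+00  1.000e-03  1.019e+00 -3.860e-01] p [598.    5.6 195.1] F [ 0.1 -0.8 -0.7] op 0.3 g 0.0
1.6 2.2 15 0 -0 0.003 0; 1.6 2.2 15.1 0 -0 0.003 0; 1.6 2.2 15 0 -0 0.003 0
max 0.003 end [603.  12. 150.]
```

View pics/s1.png

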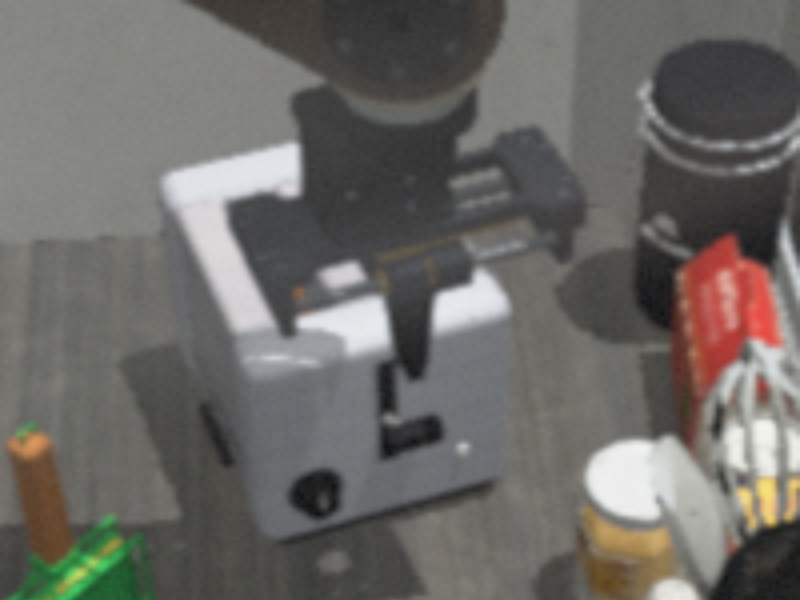

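The closed fingers at (412,370) are above the knob at (412,432). Pushing down now.

>>> move_arm(deltas="1.7 2 15 0 0 0 0; 1.7 2 15 0 0 0 0; 1.7 2 15 0 0 0 0; 0 0 7 0 0 0 0; 0 0 7 0 0 0 0", squeeze=30)

```text
time_s: 3.85
tool_pos: [600.4, 7.5, 136.9]
tcp_rot: [0.0, 0.604, 0.797, -0.0]
ft_force: [-1.0, -14.0, 18.2]
opening: 0.3
gripper_force: 9.5
```

>>> move_arm(deltas="0 0 7 0 0 0 0; 0 0 7 0 0 0 0; 0 0 7 0 0 0 0; 0 0 7 0 0 0 0; 0 0 0 0 0 0 0")

```text
time_s: 4.27
tool_pos: [602.4, 6.6, 110.3]
tcp_rot: [0.003, 0.604, 0.797, 0.001]
ft_force: [2.3, -2.4, 3.9]
opening: 0.4
gripper_force: 1.7
```

```bash
python3 -c "
from h import *
log()"
```

```text
t 4.27 q [-9.800e-02  5.770e-01  1.725e+00 -1.000e-03  8.350e-01 -3.720e-01] p [602.4   6.6 110.3] F [ 2.3 -2.4  3.9] op 0.4 g 1.7
```

>>> move_arm(deltas="0 0 4 0 0 0 0; 0 0 3 0 0 0 0; 0 0 3 0 0 0 0; 0 0 0 0 0 0 0")

```text
time_s: 4.6
tool_pos: [602.3, 6.6, 100.7]
tcp_rot: [0.003, 0.604, 0.797, 0.001]
ft_force: [3.3, -3.7, 5.2]
opening: 0.1
gripper_force: 2.5
```

>>> move_arm(deltas="0 0 2 0 0 0 0; 0 0 0 0 0 0 0")

```text
time_s: 4.77
tool_pos: [602.3, 6.8, 98.9]
tcp_rot: [0.003, 0.603, 0.797, 0.001]
ft_force: [2.9, -5.3, 7.3]
opening: 0.4
gripper_force: 3.5
```

>>> move_arm(deltas="0 0 2 0 0 0 0; 0 0 0 0 0 0 0")

```text
time_s: 4.93
tool_pos: [602.5, 6.7, 98.4]
tcp_rot: [0.003, 0.603, 0.797, 0.001]
ft_force: [-1.3, -5.4, 21.5]
opening: 0.3
gripper_force: 10.7
```

>>> move_arm(deltas="0 0 1.5 0 0 0 0; 0 0 0 0 0 0 0; 0 0 0 0 0 0 0")

```text
time_s: 5.18
tool_pos: [602.7, 6.6, 98.0]
tcp_rot: [0.004, 0.603, 0.797, 0.001]
ft_force: [-5.3, -6.5, 32.5]
opening: 0.5
gripper_force: 16.1
```

The lever is on its stop, since the force rose at constant height. Now up, to look at the raised cage.

>>> move_arm(deltas="0 0 -20 0 0 0 0; 0 0 -40 0 0 0 0; 0 0 -40 0 0 0 0; 0 0 -40 0 0 0 100; 0 0 -40 0 0 0 100")

```text
time_s: 5.6
tool_pos: [600.1, 7.7, 276.3]
tcp_rot: [0.0, 0.604, 0.797, 0.0]
ft_force: [-0.0, -0.0, -1.2]
opening: 9.0
gripper_force: 0.0
```

>>> move_arm(deltas="0 0 -40 0 0 0 100; 0 0 -40 0 0 0 100; 0 0 -10 0 0 0 100; 0 0 0 0 0 0 100")

```text
time_s: 5.93
tool_pos: [601.1, 7.8, 367.6]
tcp_rot: [0.003, 0.603, 0.797, 0.002]
ft_force: [0.4, 0.2, 0.1]
opening: 35.1
gripper_force: 0.0
```

Run:
```python
from h import *
log()
for c in("scene","top"):
    p,W=cloud(c); cv2.imwrite(f"pics/{c}2.png",p)
    x,y,z=W[...,0],W[...,1],W[...,2]
    m=(abs(x-592)<40)&(abs(y-168)<40)&(z>190)&(z<345)
    if m.any(): print(c,m.sum(),np.median(W[m],0).round(1),W[m].min(0).round(1),W[m].max(0).round(1))
    for t in("cage_grip","lever_knob","sandwich_cage"):
        print(t,[(round(o["score"],2),[round(float(v)) for v in o["at"]]) for o in r.mark_of(c,t)[:3]])
```

```text
t 5.93 q [-0.097  0.343  1.393 -0.     1.399 -0.372] p [601.1   7.8 367.6] F [0.4 0.2 0.1] op 35.1 g 0.0
scene 275 [596.6 152.5 235.9] [568.3 144.5 190. ] [609.5 206.4 313.9]
cage_grip [(0.74, [590, 160, 260]), (0.57, [392, -62, 183]), (0.34, [559, 165, -1])]
lever_knob [(0.44, [604, 4, 91])]
sandwich_cage [(0.9, [389, -58, -3]), (0.82, [590, 176, 82])]
top 27 [588.1 154.9 196.1] [582.8 131.4 190. ] [608.2 164.4 215.3]
cage_grip [(0.92, [389, -64, 182]), (0.73, [385, -243, -5]), (0.63, [594, 158, 259])]
lever_knob [(0.4, [609, 2, 88])]
sandwich_cage [(0.88, [392, -60, -3]), (0.59, [594, 174, 81])]
```

View pics/scene2.png

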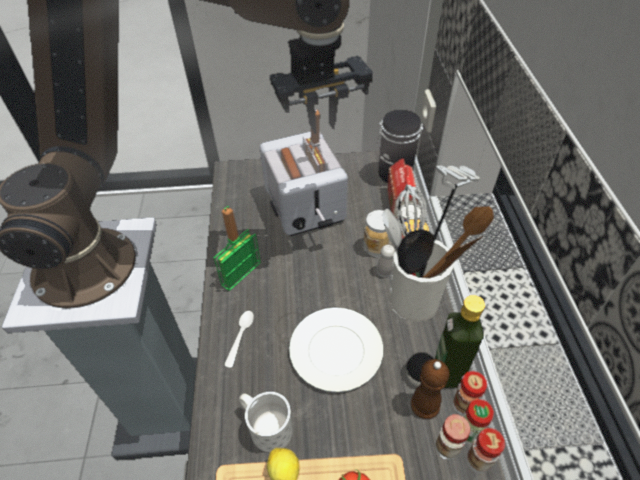

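The lever is down, both pieces are raised, and the cage stands at about z=82 with its handle leaning slightly toward -y. Now the handle's centreline by height.

Run:
```python
from h import *
p,W=cloud("scene")
x,y,z=W[...,0],W[...,1],W[...,2]
m=(abs(x-592)<25)&(abs(y-160)<40)&(z>215)&(z<325)
for a in range(215,325,15):
    k=m&(z>=a)&(z<a+15)
    if k.sum(): print(a,k.sum(),np.median(W[k],0).round(1),x[k].min().round(1),x[k].max().round(1))
plan([592,161,390],down(.276),5,100)
```

```text
215 43 [592.9 153.4 223.2] 581.7 603.2
230 41 [593.2 151.6 237.6] 584.3 603.2
245 45 [593.9 150.8 252.5] 584.4 603.5
260 43 [593.8 149.1 268.5] 584.9 603.7
275 46 [594.1 148.  282.5] 585.4 606.6
290 65 [594.8 147.9 300.2] 585.7 606.5
305 22 [595.4 152.4 306.3] 586.4 604.1
29.9 6.7 -5.4 -0 -0 -0 100; 29.8 6.6 -5.5 -0 -0 -0 100; 29.9 6.7 -5.4 -0 -0 -0 100; 29.8 6.6 -5.5 -0 -0 -0 100; 29.9 6.7 -5.4 -0 -0 -0 100
max 0.0 end [592. 161. 390.]
```

>>> move_arm(deltas="29.7 7 0 0 0 0 100; 29.7 7 0 0 0 0 100; 29.7 7 0 0 0 0 100; 29.7 7 0 0 0 0 100; 29.7 7 0 0 0 0 100")

```text
time_s: 6.8
tool_pos: [593.6, 162.1, 363.3]
tcp_rot: [-0.0, 0.603, 0.798, -0.0]
ft_force: [1.1, 0.2, 0.7]
opening: 94.8
gripper_force: 0.0
```

Run:
```python
from h import *
log()
plan([594,160,249],down(.276),6,100)
```

```text
t 6.8 q [ 0.159  0.372  1.36  -0.     1.411 -0.116] p [593.6 162.1 363.3] F [1.1 0.2 0.7] op 94.8 g 0.0
-0.4 -0 19 -0 0 -0 100; -0.4 -0 19.1 -0 0 -0 100; -0.3 -0 19 -0 0 -0 100; -0.4 -0.1 19.1 -0 0 -0 100; -0.3 -0 19 -0 0 -0 100
-0.4 -0.1 19.1 -0 0 -0 100
max 0.0 end [594.  159.9 249. ]
```

>>> move_arm(deltas="-0.5 0 23 0 0 0 100; -0.5 0 23 0 0 0 100; -0.5 0 23 0 0 0 100; -0.5 0 23 0 0 0 100; 0 0 22 0 0 0 100")

```text
time_s: 7.22
tool_pos: [594.2, 158.9, 248.1]
tcp_rot: [-0.0, 0.603, 0.798, -0.0]
ft_force: [1.0, 0.5, 0.6]
opening: 95.4
gripper_force: 0.0
```

>>> move_arm(deltas="0 0 0 0 0 0 0; 0 0 0 0 0 0 0; 0 0 0 0 0 0 0; 0 0 0 0 0 0 0; 0 0 0 0 0 0 0", squeeze=50)

```text
time_s: 7.63
tool_pos: [594.8, 158.9, 250.9]
tcp_rot: [0.001, 0.603, 0.798, 0.001]
ft_force: [-0.7, -0.4, -1.0]
opening: 67.2
gripper_force: 0.0
```

>>> move_arm(deltas="0 0 0 0 0 0 0; 0 0 0 0 0 0 0; 0 0 0 0 0 0 0; 0 0 0 0 0 0 0; 0 0 0 0 0 0 0")

```text
time_s: 8.05
tool_pos: [594.4, 158.8, 249.7]
tcp_rot: [0.0, 0.603, 0.798, -0.0]
ft_force: [0.1, -0.8, 0.9]
opening: 33.8
gripper_force: 0.0
```

>>> move_arm(deltas="0 0 0 0 0 0 0; 0 0 0 0 0 0 0; 0 0 0 0 0 0 0; 0 0 0 0 0 0 0; 0 0 0 0 0 0 0")

```text
time_s: 8.47
tool_pos: [594.4, 158.8, 249.6]
tcp_rot: [0.0, 0.603, 0.798, 0.0]
ft_force: [0.7, -0.3, -0.5]
opening: 19.7
gripper_force: 50.0
```

>>> move_arm(deltas="0 0 -6 0 0 0 0; 0 0 -10 0 0 0 0; 0 0 -10 0 0 0 0; 0 0 -10 0 0 0 0; 0 0 -10 0 0 0 0")

```text
time_s: 8.88
tool_pos: [594.5, 158.8, 297.1]
tcp_rot: [0.0, 0.603, 0.798, 0.0]
ft_force: [0.1, 0.1, -1.8]
opening: 19.6
gripper_force: 50.0
```

>>> move_arm(deltas="0 0 -20 0 0 0 0; 0 0 -25 0 0 0 0; 0 0 -25 0 0 0 0; 0 0 -25 0 0 0 0; 0 0 -15 0 0 0 0")

```text
time_s: 9.3
tool_pos: [594.4, 158.8, 409.5]
tcp_rot: [0.001, 0.603, 0.798, 0.001]
ft_force: [0.7, -0.2, -1.7]
opening: 19.8
gripper_force: 50.0
```

```bash
cat > kin.py <<'E'
from h import *
import json
from scipy.optimize import least_squares
def fk(q,L):
    z1,off,a1,L1,e,L2,L3=L
    # base -> shoulder -> upper arm -> elbow (offset e) -> forearm -> tool
    s4=SIGN
    A=R.from_euler('z',q[0]); p=A.apply([a1,off,0])+[0,0,z1]
    A=A*R.from_euler('y',q[1]); p=p+A.apply([0,0,L1])
    A=A*R.from_euler('y',q[2]); p=p+A.apply([e,0,L2])
    A=A*R.from_euler('z',s4*q[3])*R.from_euler('y',q[4]); p=p+A.apply([0,0,L3])
    return p,A
SIGN=1
def load(): return [json.loads(l) for l in open("log.txt")]
def fit():
    D=load()+[[[-1.363,.491,1.559,0,1.092,-.106],[192.945,-594.491,214.661],[0,.98771,.15629,0]]]
    f=lambda L: np.concatenate([fk(q,L)[0]-p for q,p,_ in D]+[[(L[2])*.01,L[4]*.01]])
    return least_squares(f,[180,66,0,600,0,550,250]),D
E
python3 - <<'E'
from kin import *
log()
s,D=fit();print(s.x.round(1),np.sqrt((s.fun**2).mean()))
for q,p,t in D:
    M=R.from_quat(t,scalar_first=True).as_matrix(); A=fk(q,s.x)[1]
    print(np.round((A.inv()*R.from_matrix(M)).as_euler('xyz'),2),round(q[5],3))
E
```

```text
t 9.3 q [ 0.154  0.353  1.274 -0.     1.511 -0.122] p [594.4 158.8 409.5] F [ 0.7 -0.2 -1.7] op 19.8 g 50.0
[192.4  65.9   0.  586.9  43.1 411.  267.6] 0.10511351888720512
[-0.   0.   1.3] -0.267
[0.   0.   1.19] -0.386
[-0.   0.   1.2] -0.372
[-0.   0.   1.2] -0.372
[-0.    0.    1.45] -0.116
[0.   0.   1.45] -0.122
[-0.   -0.    1.46] -0.106
```

```bash
cat >> kin.py <<'E'
lo=np.array([-3.1,-.84,.05,-1.13,.06,-2.69]);hi=np.array([3.1,2.19,2.79,4.28,2.93,2.69])
def full(q,L,sign):
    import kin; kin.SIGN=sign
    p,A=kin.fk(q,L); return p,A*R.from_euler('z',np.pi/2+q[5])
def ik(p,Rt,L,sign,q0):
    f=lambda q:(lambda a:np.r_[(a[0]-p)/200,(a[1].inv()*Rt).as_rotvec()])(full(q,L,sign))
    s=least_squares(f,np.clip(q0,lo+.01,hi-.01),bounds=(lo,hi)); return s.x,np.abs(s.fun).max()
E
python3 - <<'E'
from kin import *
L=fit()[0].x; q0=np.array(r.state()["qpos"])
rng=np.random.default_rng(0)
C=np.array([600,-290,320.])
for sg in(1,-1):
  for az in range(-180,180,30):
    d=np.array([np.cos(np.radians(az)),np.sin(np.radians(az)),0])
    for u in(1,-1):
      y=np.array([0,0,u]); Rt=R.from_matrix(np.c_[np.cross(y,d),y,d]); best=None
      for k in range(12):
        g=q0+[-.7,0,.2,0,0,0] if k==0 else rng.uniform(lo,hi)
        q,e=ik(C-113*d,Rt,L,sg,g)
        if e<1e-3:
          c=np.abs(q-q0).max()
          m=np.minimum(q-lo,hi-q).min()
          if m>.1 and(best is None or c<best[0]): best=(c,q)
      if best: print(sg,az,u,round(best[0],2),best[1].round(2))
E
```

```text
1 -60 -1 4.17 [-0.06  0.49  2.23  4.17  1.34 -0.37]
1 -30 -1 3.08 [-0.58  0.41  2.51  3.08  1.35  0.01]
1 0 -1 2.01 [-1.11  0.45  2.34  2.01  1.42  0.32]
1 30 1 2.38 [-1.18  0.61  1.89  1.47  1.65 -2.5 ]
1 30 -1 1.47 [-1.18  0.61  1.89  1.47  1.65  0.64]
1 60 1 2.14 [-1.08  0.82  1.37  1.23  2.01 -2.26]
1 60 -1 1.23 [-1.08  0.82  1.37  1.23  2.01  0.88]
1 90 1 1.89 [-0.91  1.07  0.78  1.23  2.44 -2.01]
1 90 -1 1.25 [-0.91  1.07  0.78  1.23  2.44  1.13]
-1 -150 1 1.96 [-0.18  1.15  0.6   1.37  2.42  1.84]
-1 -150 -1 1.37 [-0.18  1.15  0.6   1.37  2.42 -1.31]
-1 -120 1 2.27 [-0.03  0.89  1.21  1.31  1.99  2.15]
-1 -120 -1 1.31 [-0.03  0.89  1.21  1.31  1.99 -0.99]
-1 -90 1 2.53 [0.04 0.66 1.75 1.54 1.6  2.41]
-1 -90 -1 1.54 [ 0.04  0.66  1.75  1.54  1.6  -0.73]
-1 -60 -1 2.12 [-0.06  0.49  2.23  2.12  1.34 -0.37]
-1 -30 -1 3.2 [-0.58  0.41  2.51  3.2   1.35  0.01]
```

>>> move_arm(deltas="0 0 0 0 0.1 0 0; 0 0 0 0 0.1 0 0; 0 0 0 0 0.1 0 0; 0 0 0 0 0 0 0")

```text
time_s: 9.63
tool_pos: [594.8, 157.0, 405.6]
tcp_rot: [-0.121, 0.597, 0.788, 0.091]
ft_force: [0.3, 0.9, -2.0]
opening: 19.7
gripper_force: 50.0
```

Run:
```python
from kin import *
log()
L=fit()[0].x; s=r.state()
for sg in(1,-1):
    p,A=full(s["qpos"],L,sg); print(sg,(p-s["tool_pos"]).round(1),(A.inv()*R.from_quat(s["tcp_rot"],scalar_first=True)).as_rotvec().round(3))
```

```text
t 9.63 q [ 0.021  0.371  1.287  0.294  1.563 -0.267] p [594.8 157.  405.6] F [ 0.3  0.9 -2. ] op 19.7 g 50.0
1 [0. 0. 0.] [ 0.  0. -0.]
-1 [   3.3 -157.7    0. ] [-0.155  0.568  0.004]
```

The model matches exactly with J4 sign +1. Planning the path to the level pose over the plate.

```bash
cat > path.py <<'E'
from kin import *
L=fit()[0].x
def rows(qs,pose):
    p,Q=pose; out=[]
    for q in qs:
        pt,Qt=full(q,L,1)
        d=np.round(Q.inv().apply(pt-p),1); w=np.round((Q.inv()*Qt).as_rotvec(),3)
        p=p+Q.apply(d); Q=Q*R.from_rotvec(w); out.append((d,w,p,Q))
    return out
def target(C,az,dist=113):
    d=np.array([np.cos(az),np.sin(az),0]); y=np.array([0,0,-1.])
    return C-dist*d,R.from_matrix(np.c_[np.cross(y,d),y,d])
E
python3 - <<'E'
from path import *
s=r.state(); q0=np.array(s["qpos"])
for az in(40,55):
    p,Rt=target(np.array([600,-290,300.]),np.radians(az))
    q1,e=ik(p,Rt,L,1,np.array([-1.1,.75,1.6,1.3,1.85,.8])); print(az,q1.round(3),e)
    n=32; t=np.arange(1,n+1)/n
    qs=q0+t[:,None]*(q1-q0)
    o=rows(qs,(np.array(s["tool_pos"]),R.from_quat(s["tcp_rot"],scalar_first=True)))
    print("max",max(np.linalg.norm(a[0]) for a in o),max(np.linalg.norm(a[1]) for a in o),"jspeed",np.abs(q1-q0)/n*12)
    for a in o[::3]+[o[-1]]:
        z=a[3].apply([0,0,1]);x=a[3].apply([1,0,0])
        print(a[2].round(),"bot",(a[2]+168*z+56*x).round(),(a[2]+168*z-56*x).round(),"wr",(a[2]-268*z).round())
    np.save(f"q{az}.npy",q1)
E
```

```text
40 [-1.161  0.709  1.731  1.348  1.755  0.68 ] 5.684341886080802e-16
max 22.802412153103454 0.08516454661418682 jspeed [0.44309762 0.12686973 0.16669965 0.39505492 0.07193066 0.35529015]
[596. 144. 397.] bot [570. 250. 258.] [590. 146. 220.] wr [623.  57. 649.]
[600. 103. 374.] bot [581. 226. 248.] [576. 125. 200.] wr [635. -13. 613.]
[601.  62. 355.] bot [595. 200. 244.] [565. 108. 188.] wr [636. -85. 577.]
[602.  20. 340.] bot [613. 169. 244.] [559.  91. 184.] wr [ 627. -156.  541.]
[601. -24. 328.] bot [632. 131. 248.] [559.  74. 186.] wr [ 609. -225.  505.]
[598. -70. 320.] bot [653.  86. 255.] [564.  52. 196.] wr [ 580. -291.  470.]
[ 592. -118.  314.] bot [672.  32. 264.] [574.  24. 210.] wr [ 543. -352.  436.]
[ 583. -170.  309.] bot [687. -31. 273.] [586. -13. 228.] wr [ 498. -407.  403.]
[ 570. -225.  306.] bot [ 696. -103.  283.] [598. -60. 249.] wr [ 447. -455.  371.]
[ 551. -283.  304.] bot [ 696. -182.  291.] [ 606. -118.  271.] wr [ 390. -495.  340.]
[ 524. -343.  301.] bot [ 685. -268.  298.] [ 608. -187.  293.] wr [ 329. -526.  310.]
[ 513. -363.  300.] bot [ 678. -29
[... 506 characters left out ...]
68.  82. 189.] wr [ 654. -153.  551.]
[619. -30. 335.] bot [640. 124. 249.] [567.  61. 192.] wr [ 644. -225.  517.]
[618. -79. 326.] bot [658.  78. 255.] [570.  36. 200.] wr [ 625. -296.  483.]
[ 614. -131.  319.] bot [675.  26. 262.] [576.   6. 213.] wr [ 597. -365.  448.]
[ 606. -185.  313.] bot [687. -34. 270.] [583. -31. 230.] wr [ 560. -429.  414.]
[ 593. -242.  309.] bot [ 694. -100.  280.] [589. -75. 250.] wr [ 514. -489.  379.]
[ 573. -302.  305.] bot [ 693. -173.  289.] [ 592. -129.  271.] wr [ 462. -542.  345.]
[ 546. -362.  301.] bot [ 683. -250.  297.] [ 588. -191.  293.] wr [ 402. -588.  311.]
[ 535. -383.  300.] bot [ 677. -277.  300.] [ 586. -213.  300.] wr [ 381. -602.  300.]
```

Run:
```python
from path import *
P,W=cloud("top"); k=W[(W[...,2]>190)&(W[...,0]>680)&(W[...,0]<900)&(abs(W[...,1]+150)<250)&(W[...,2]<600)]
for y in range(-400,100,50):
    m=k[(k[:,1]>=y)&(k[:,1]<y+50)]
    if len(m): print(y,"minx",m[:,0].min().round(),"maxz",m[:,2].max().round(),len(m))
s=r.state(); p0=np.array(s["tool_pos"]);Q0=R.from_quat(s["tcp_rot"],scalar_first=True)
qa,e=ik(p0+[-10,-20,65],Q0,L,1,np.array(s["qpos"]));print(e)
p,Rt=target(np.array([600,-290,330.]),np.radians(45))
q1,e=ik(p,Rt,L,1,np.array([-1.1,.75,1.6,1.3,1.85,.8]));print(q1.round(3),e); np.save("q1.npy",q1)
n=30;t=np.arange(1,n+1)/n
qs=np.r_[[np.array(s["qpos"])+f*(qa-s["qpos"]) for f in(.33,.67,1)],qa+t[:,None]*(q1-qa)]
o=rows(qs,(p0,Q0))
print("max",max(np.linalg.norm(a[0]) for a in o),max(np.linalg.norm(a[1]) for a in o))
R_=[" ".join(f"{v:g}" for v in [*np.round(a[0],1),*np.round(a[1],3),0]) for a in o]
for i in range(0,len(R_),5):
    print("; ".join(R_[i:i+5])); a=o[min(i+4,len(o)-1)]
    z=a[3].apply([0,0,1]);x=a[3].apply([1,0,0]);print("   #",a[2].round(),(a[2]+168*z+56*x).round(),(a[2]+168*z-56*x).round(),(a[2]-268*z).round())
```

```text
-400 minx 793.0 maxz 600.0 1605
-350 minx 796.0 maxz 600.0 1351
-300 minx 709.0 maxz 600.0 1559
-250 minx 693.0 maxz 600.0 1976
-200 minx 694.0 maxz 600.0 1620
-150 minx 742.0 maxz 600.0 1663
-100 minx 745.0 maxz 600.0 1833
-50 minx 890.0 maxz 600.0 1208
0 minx 890.0 maxz 600.0 1194
50 minx 890.0 maxz 600.0 1162
2.9654223521191625e-11
[-1.144  0.703  1.628  1.318  1.828  0.778] 4.123785402043723e-10
max 23.61228493814184 0.08866228059327146
0.9 -4 -22.2 -0 0.001 -0 0; 1.2 -5.1 -22.8 -0 -0 -0 0; 1.3 -6 -22 -0 -0.001 0 0; -16 -0.7 5.6 0.009 0.042 0.074 0; -16.2 0.2 4.3 0.009 0.042 0.074 0
   # [590. 110. 451.] [566. 222. 316.] [577. 119. 275.] [621.  15. 700.]
-16.2 1.1 3.2 0.008 0.043 0.074 0; -16.1 1.9 2.1 0.008 0.044 0.074 0; -16 2.8 0.8 0.008 0.044 0.074 0; -15.7 3.6 -0.3 0.008 0.045 0.074 0; -15.3 4.4 -1.5 0.008 0.047 0.073 0
   # [600.  40. 411.] [593. 179. 301.] [561.  88. 245.] [ 635. -108.  631.]
-14.9 5.2 -2.7 0.008 0.046 0.073 0; -14.4 5.9 -3.9 0.008 0.048 0.073 0; -13.8 6.6 -5 0.008 0.049 0.073 0; -13.1 7.2 -6.2 0.009 0.05 0.072 0; -12.3 7.8 -7.3 0.009 0.05 0.071 0
   # [60
[... 307 characters left out ...]
 -347.  495.]
-6.6 9.5 -13.7 0.014 0.056 0.066 0; -5.5 9.5 -14.6 0.016 0.057 0.066 0; -4.4 9.3 -15.6 0.017 0.057 0.064 0; -3.4 9.1 -16.5 0.018 0.058 0.063 0; -2.2 8.9 -17.4 0.02 0.059 0.061 0
   # [ 581. -208.  347.] [688. -70. 316.] [586. -46. 276.] [ 492. -447.  429.]
-1.1 8.4 -18.1 0.021 0.059 0.061 0; -0 8 -19 0.023 0.059 0.059 0; 1 7.4 -19.6 0.025 0.06 0.059 0; 2 6.7 -20.4 0.027 0.059 0.056 0; 3 6 -21 0.028 0.06 0.056 0
   # [ 549. -308.  336.] [ 692. -203.  326.] [ 600. -140.  310.] [ 396. -525.  366.]
4 5.2 -21.6 0.031 0.059 0.054 0; 4.8 4.3 -22.1 0.032 0.059 0.053 0; 5.6 3.3 -22.7 0.035 0.059 0.052 0
   # [ 520. -370.  330.] [ 678. -291.  330.] [ 599. -211.  330.] [ 331. -559.  330.]
```

```bash
cat > go.py <<'E'
from path import *
from scipy.interpolate import make_interp_spline
s=r.state(); p0=np.array(s["tool_pos"]);Q0=R.from_quat(s["tcp_rot"],scalar_first=True);qn=np.array(s["qpos"])
qa,e=ik(p0+[-10,-20,65],Q0,L,1,qn)
p,Rt=target(np.array([588,-290,330.]),np.radians(80))
q1,e1=ik(p,Rt,L,1,np.array([-.95,1.,.9,1.23,2.3,1.]))
pm,Qm=full(.5*(qa+q1),L,1); qm,e2=ik(pm+[-90,0,10],Qm,L,1,.5*(qa+q1)); print(q1.round(3),qm.round(2),e,e1,e2)
n=32;t=np.arange(1,n+1)/n
qs=np.r_[[qn+f*(qa-qn) for f in(.33,.67,1)],make_interp_spline([0,.5,1],[qa,qm,q1],k=2)(t)]
o=rows(qs,(p0,Q0))
print("max",max(np.linalg.norm(a[0]) for a in o),max(np.linalg.norm(a[1]) for a in o), np.abs(np.diff(qs,axis=0)).max(0)*12)
R_=[" ".join(f"{v:g}" for v in [*np.round(a[0],1),*np.round(a[1],3),0]) for a in o]
for i in range(0,len(R_),5):
    print("; ".join(R_[i:i+5])); a=o[min(i+4,len(o)-1)]
    z=a[3].apply([0,0,1]);x=a[3].apply([1,0,0]);print("   #",a[2].round(),(a[2]+168*z+56*x).round(),(a[2]+168*z-56*x).round(),(a[2]-268*z).round())
E
python3 go.py
```

```text
[-0.987  0.968  1.002  1.182  2.303  1.021] [-0.56  0.51  1.32  0.67  1.98  0.27] 2.9654223521191625e-11 1.1368683772161603e-15 4.686251386942785e-13
max 24.41024375134341 0.07708436936240706 [0.459244   0.44445455 0.43359947 0.42410682 0.59025107 0.64863858]
0.9 -4 -22.2 -0 0.001 -0 0; 1.2 -5.1 -22.8 -0 -0 -0 0; 1.3 -6 -22 -0 -0.001 0 0; -16.8 -9.2 3.4 0.021 0.031 0.067 0; -16.4 -7.8 2.7 0.021 0.032 0.066 0
   # [575. 104. 455.] [546. 212. 318.] [560. 108. 279.] [611.  15. 705.]
-16.1 -6.2 2 0.019 0.033 0.066 0; -15.8 -4.8 1.2 0.019 0.034 0.066 0; -15.3 -3.4 0.3 0.019 0.035 0.066 0; -14.8 -2.1 -0.6 0.018 0.036 0.065 0; -14.3 -0.8 -1.4 0.019 0.037 0.064 0
   # [557.  33. 426.] [534. 164. 309.] [508.  67. 259.] [614. -98. 653.]
-13.7 0.5 -2.4 0.018 0.038 0.064 0; -13.1 1.6 -3.3 0.018 0.039 0.063 0; -12.4 2.8 -4.2 0.019 0.039 0.062 0; -11.7 3.7 -5.3 0.019 0.04 0.061 0; -10.9 4.7 -6.2 0.019 0.04 0.061 0
   # [551. -32. 409.] [545. 118. 315.] [484.  41. 262.] [ 610. -209.  601.]
-10.2 5.6 -7.2 0.02 0.04 0.059 0; -9.3 6.4 -8.2 0.021 0.041 0.058 0; -8.6 7.1 -9.2 0.022 0.041 0.057 0; -7.7 7
[... 214 characters left out ...]
4.5 9.3 -14 0.027 0.039 0.05 0; -3.7 9.6 -14.8 0.028 0.039 0.049 0; -3.1 9.7 -15.8 0.028 0.037 0.048 0
   # [ 570. -189.  386.] [614. -23. 341.] [509. -43. 305.] [ 584. -436.  487.]
-2.4 9.8 -16.5 0.03 0.037 0.046 0; -1.9 9.9 -17.4 0.031 0.035 0.045 0; -1.3 9.9 -18.2 0.033 0.034 0.043 0; -0.9 9.9 -18.9 0.033 0.032 0.042 0; -0.5 9.8 -19.7 0.033 0.03 0.04 0
   # [ 577. -290.  366.] [ 644. -128.  344.] [ 534. -123.  325.] [ 558. -552.  416.]
-0.3 9.8 -20.2 0.035 0.028 0.039 0; -0 9.7 -21 0.035 0.026 0.037 0; -0 9.7 -21.4 0.036 0.023 0.036 0; -0.1 9.6 -22.1 0.036 0.022 0.035 0; -0.1 9.7 -22.4 0.037 0.018 0.033 0
   # [ 568. -401.  330.] [ 653. -246.  330.] [ 542. -226.  330.] [ 522. -665.  330.]
```

>>> move_arm(deltas="0.9 -4 -22.2 0 0 0 0; 1.2 -5.1 -22.8 0 0 0 0; 1.3 -6 -22 0 0 0 0; -16.8 -9.2 3.4 0.021 0.031 0.067 0; -16.4 -7.8 2.7 0.021 0.032 0.066 0")

```text
time_s: 10.1
tool_pos: [574.2, 106.3, 457.3]
tcp_rot: [-0.16, 0.642, 0.745, 0.084]
ft_force: [0.4, -0.5, -3.6]
opening: 19.8
gripper_force: 50.0
```

>>> move_arm(deltas="-16.1 -6.2 2 0.019 0.033 0.066 0; -15.8 -4.8 1.2 0.019 0.034 0.066 0; -15.3 -3.4 0.3 0.019 0.035 0.066 0; -14.8 -2.1 -0.6 0.018 0.036 0.065 0; -14.3 -0.8 -1.4 0.019 0.037 0.064 0")

```text
time_s: 10.52
tool_pos: [556.4, 34.4, 426.2]
tcp_rot: [-0.267, 0.737, 0.616, 0.076]
ft_force: [-0.1, -1.0, -1.7]
opening: 19.9
gripper_force: 50.0
```

>>> move_arm(deltas="-13.7 0.5 -2.4 0.018 0.038 0.064 0; -13.1 1.6 -3.3 0.018 0.039 0.063 0; -12.4 2.8 -4.2 0.019 0.039 0.062 0; -11.7 3.7 -5.3 0.019 0.04 0.061 0; -10.9 4.7 -6.2 0.019 0.04 0.061 0")

```text
time_s: 10.93
tool_pos: [551.3, -30.6, 408.8]
tcp_rot: [-0.368, 0.799, 0.469, 0.077]
ft_force: [-0.7, -0.0, -2.2]
opening: 20.1
gripper_force: 50.0
```

Run:
```python
from h import *
log()
p,W=cloud("scene"); cv2.imwrite("pics/s3.png",p)
```

```text
t 10.93 q [-0.433  0.438  1.333  0.565  1.903  0.117] p [551.3 -30.6 408.8] F [-0.7 -0.  -2.2] op 20.1 g 50.0
```

View pics/s3.png

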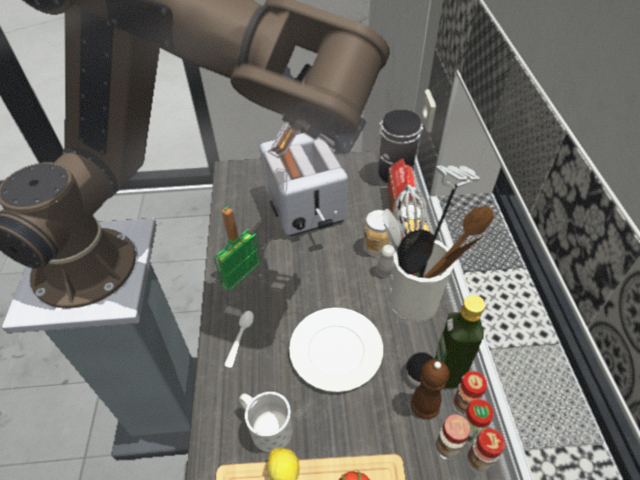

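The rear slot is empty and the cage is in the fingers, partly hidden at (290,145). The slice is still in its slot and the lever is down. Continuing.

>>> move_arm(deltas="-10.2 5.6 -7.2 0.02 0.04 0.059 0; -9.3 6.4 -8.2 0.021 0.041 0.058 0; -8.6 7.1 -9.2 0.022 0.041 0.057 0; -7.7 7.6 -10.2 0.022 0.041 0.055 0; -6.9 8.3 -11.1 0.023 0.041 0.055 0")

```text
time_s: 11.4
tool_pos: [558.5, -101.6, 397.8]
tcp_rot: [-0.463, 0.825, 0.315, 0.08]
ft_force: [0.7, -0.1, -2.1]
opening: 19.9
gripper_force: 50.0
```

>>> move_arm(deltas="-6.1 8.6 -12.1 0.025 0.041 0.053 0; -5.3 9.1 -13 0.025 0.04 0.052 0; -4.5 9.3 -14 0.027 0.039 0.05 0; -3.7 9.6 -14.8 0.028 0.039 0.049 0; -3.1 9.7 -15.8 0.028 0.037 0.048 0")

```text
time_s: 11.82
tool_pos: [570.7, -187.0, 385.9]
tcp_rot: [-0.552, 0.813, 0.167, 0.08]
ft_force: [-0.1, 0.5, -1.6]
opening: 19.8
gripper_force: 50.0
```

>>> move_arm(deltas="-2.4 9.8 -16.5 0.03 0.037 0.046 0; -1.9 9.9 -17.4 0.031 0.035 0.045 0; -1.3 9.9 -18.2 0.033 0.034 0.043 0; -0.9 9.9 -18.9 0.033 0.032 0.042 0; -0.5 9.8 -19.7 0.033 0.03 0.04 0")

```text
time_s: 12.23
tool_pos: [578.0, -288.2, 365.6]
tcp_rot: [-0.633, 0.77, 0.038, 0.075]
ft_force: [0.6, 0.7, -1.8]
opening: 19.8
gripper_force: 50.0
```

>>> move_arm(deltas="-0.3 9.8 -20.2 0.035 0.028 0.039 0; 0 9.7 -21 0.035 0.026 0.037 0; 0 9.7 -21.4 0.036 0.023 0.036 0; -0.1 9.6 -22.1 0.036 0.022 0.035 0; -0.1 9.7 -22.4 0.037 0.018 0.033 0")

```text
time_s: 12.65
tool_pos: [569.9, -399.5, 329.3]
tcp_rot: [-0.704, 0.705, -0.061, 0.059]
ft_force: [-0.5, -1.0, -1.5]
opening: 19.7
gripper_force: 50.0
```

>>> move_arm(deltas="0 0 0 0 0 0 0; 0 0 0 0 0 0 0; 0 0 0 0 0 0 0")

```text
time_s: 12.9
tool_pos: [570.0, -398.5, 329.7]
tcp_rot: [-0.704, 0.705, -0.06, 0.06]
ft_force: [-0.1, 0.2, -2.7]
opening: 19.5
gripper_force: 50.0
```

Run:
```python
from path import *
log()
s=r.state();Q=R.from_quat(s["tcp_rot"],scalar_first=True);print(Q.as_matrix().round(3))
for c in("top","scene"):
    p,W=cloud(c); cv2.imwrite(f"pics/{c}4.png",p)
    for t in("sandwich_cage","cage_middle","cage_grip","plate","lever_knob","bread_slice"):
        print(c,t,[(round(o["score"],2),[round(float(v)) for v in o["at"]]) for o in r.mark_of(c,t)[:3]])
    if c=="top":
        C=np.array(s["tool_pos"])+113*Q.apply([0,0,1])
        k=W[(np.abs(W[...,0]-C[0])<80)&(np.abs(W[...,1]-C[1])<75)&(abs(W[...,2]-330)<80)]
        if len(k)>20:
            A=np.c_[k[:,:2]-k[:,:2].mean(0),np.ones(len(k))]; print("cage plane",len(k),k.mean(0).round(1),np.linalg.lstsq(A,k[:,2],rcond=None)[0].round(3),k.min(0).round(),k.max(0).round())
```

```text
t 12.9 q [-0.982  0.968  1.002  1.18   2.303  1.02 ] p [ 570.  -398.5  329.7] F [-0.1  0.2 -2.7] op 19.5 g 50.0
[[ 0.986  0.     0.169]
 [-0.169 -0.001  0.986]
 [ 0.    -1.    -0.001]]
top sandwich_cage [(0.72, [618, -238, 331]), (0.72, [393, -60, 0]), (0.49, [559, 160, -2])]
top cage_middle [(0.89, [601, -292, 331]), (0.69, [393, -59, 57])]
top cage_grip [(0.89, [575, -412, 329]), (0.66, [388, -63, 177])]
top plate [(0.77, [604, -290, 6])]
top lever_knob [(0.42, [605, 2, 88])]
top bread_slice [(0.71, [528, 158, 84])]
cage plane 2538 [ 600.1 -289.7  339.7] [1.00000e-02 4.00000e-03 3.39707e+02] [ 535. -362.  315.] [ 668. -221.  349.]
scene sandwich_cage [(0.67, [614, -235, 334]), (0.56, [387, -58, -2])]
scene cage_middle [(0.67, [388, -64, 59]), (0.55, [605, -295, 327])]
scene cage_grip [(0.81, [388, -62, 183]), (0.66, [568, -413, 330])]
scene plate [(0.88, [599, -288, -1])]
scene lever_knob [(0.61, [599, 6, 92])]
scene bread_slice [(0.82, [532, 163, 86])]
```

View pics/top4.png

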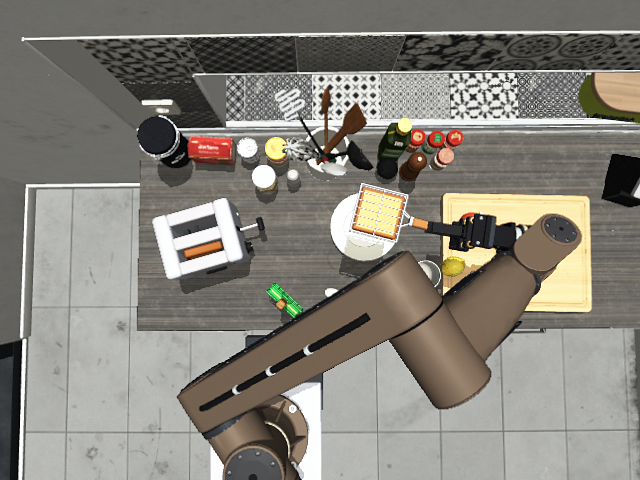

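View pics/scene4.png

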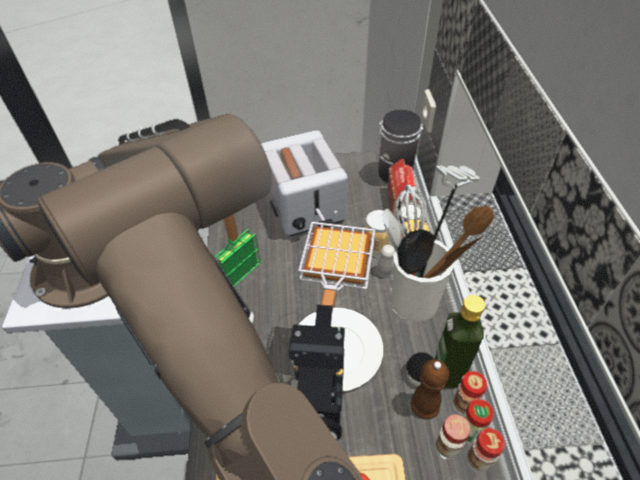

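The cage lies level (slope about 1%) in both pictures, at top (378,212). Its middle is at (600,-290,330), right over the plate at (601,-290). The slice is in its slot and the lever is down. Handing in.

```bash
python3 -c "
from h import *
log(); print(r.close_job())"
```

```text
t 13.6 q [-0.984  0.969  1.003  1.182  2.303  1.02 ] p [ 569.4 -399.6  329.4] F [ 0.1 -0.2 -2.4] op 19.5 g 50.0
the job is handed in; nothing more can be done
None
```

I handed the job in with the lever fully down and the plain slice still in its slot. The cage is held level by its handle, 330 mm above the middle of the plate. The hand-in gave no verdict.

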